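Set the test selector to lamp and press the test button

TASK

On the white test unit, push the upright tab of the rotary selector round with your fingertip until it points at the middle of the disc with the lamp symbol (a cross in a ring). Only then press the test button fully down and let it go, leaving the selector on lamp. Leave everything else on the bench and on the unit where it is.

Things in the scene. Friction and masses are not known exactly. Their poses are not given: they have to be found in the camera images.
- unit: White test unit on a blue skirt, fixed to the bench, 200 x 350 mm (x, y) and 66 mm high with a flat level top panel. Origin at the centre of its underside on the bench; z up, x towards its far long side, y along its length. Selector axis at (-30, 50) mm, test button at (-30, -120) mm in this frame.
- selector_axis (a point): Point on the vertical turning axis of the selector, at the height of the unit's top panel.
- selector (a joint): Angle of the selector in rad: 0 when the tab points along the unit's +x, growing counter-clockwise seen from above; stops at -1.75 and +1.75. It has no detents: friction keeps it where it is left (about 2.5 N at the tab moves it). It starts near 0, between the discs. The selector is a grey dial of radius 46 mm, its face 11 mm above the panel, with a 20 mm radius hub rising to 17 mm and a black upright tab standing on the rim.
- selector_tab (a point): Centre of the top of the tab. The tab is a black upright fin with a white line along its top, 28 mm long along the dial's radius (35 to 63 mm from the axis), 10 mm thick, its top 41 mm above the panel (30 mm above the dial face). It is pushed on either broad side.
- selector_aim (a point): Where the selector points: an unmarked point on the line from the axis through the tab, 92 mm from the axis, the same radius as the centres of the discs, fixed to the selector.
- lamp_disc: The target: white disc, diameter 40 mm, 3 mm thick, lying fixed on the panel, with the lamp symbol in black, a ring with a diagonal cross in it. Origin at the disc's centre underneath, 92 mm from the selector axis. The four discs sit at selector angles -1.396, -0.698, 0.698 and 1.396 rad, in any order.
- resistor_disc: A like disc with a long open rectangle with a lead at each end. Not the target.
- capacitor_disc: A like disc with two parallel bars with a lead from each. Not the target.
- diode_disc: A like disc with an open triangle against a bar. Not the target.
- test_button (a joint): Travel of the test button in m: 0 up, 0.006 fully down; it springs back and needs about 5 N.
- test_button_top (a point): Centre of the top of the test button, a black round push button of radius 18 mm in a grey housing on the panel (shut fingers fit on it); pressed straight down.
- fuse: Bystander: white cartridge fuse with steel caps, 14 mm diameter, 51 mm high, standing loose on the unit's panel about 95 mm beyond the button. Origin underneath.
- block: Bystander: dark steel block 90 x 120 x 30 mm, on the bench off the unit's -y end. Origin underneath.
- spool: Bystander: aluminium wire spool, 60 mm diameter, 45 mm high, on the bench off the unit's +y end. Origin underneath.
- pliers: Bystander: pliers with red and yellow handles, 190 mm long, 17 mm high, lying in front of the unit on the +y half. Origin underneath, near mid length.
- rule: Bystander: steel rule 250 x 28 x 4 mm lying in front of the unit on the -y half. Origin underneath its centre.
- screwdriver: Bystander: orange screwdriver 200 mm long, 165 to 180 mm beyond the middle of the unit.
- tub: Bystander: grey open tub 80 x 100 x 40 mm beyond the unit. Origin underneath.

How it is judged:
By the outcome, as a careful person would: the job done as asked, in the order asked, and still so for the second after the job is handed in, with the robot touching nothing.
It also fails if it takes over 51 s, if anything falls off the work surface, if the arm or the gripper's body presses on something with over 40 N, if the wrist force passes 120 N, or if a joint passes its speed limit or range.

ROBOT

A 6-joint arm with a two-finger parallel gripper is mounted at the origin on the work surface. World frame = base frame: x ahead of the robot, y to its left, z up, the work surface at z = 0. Lengths are in m, angles in degrees, forces in N, time in s.
With the tool pointing down it reaches from about 0.25 to 0.725 m from the base axis. Payload 9.7 kg.
Tool frame: the origin (TCP) lies between the finger pads; the fingertips stand 17 mm ahead of it and the grasp point (between the pads) lies 2 mm behind it; z points along the fingers, y is the direction in which the jaws open and shut (so a half turn about z gives the same grasp; the last joint's range is limited). The gripper opens to 85 mm and grips with 20 to 120 N. Pads are 22 mm wide; open, the fingers measure 114 mm over their backs; the gripper's body (76 mm by 85 mm) begins 54 mm behind the grasp point. The pads swing forward as they close: fully open they stand 13 mm farther back than shut.
Start: joints at [63.312, 4.979, 10.078, 95.1, 0, 90], TCP at [0.247, 0.491, 0.248] pointing down, gripper open.
Joint ranges: [-179.16, 179.16], [-48.56, 103.87], [-65.8, 70.77], [-126.05, 130.52], [-82.76, 87.17], [-180, 180]. Speed limits (degrees/s): [127.2, 127.2, 147.25, 180, 180, 180].

INTERFACE

Orientations are given as [roll, pitch, yaw] about the fixed x, y, z axes, in that order (R = Rz(yaw) Ry(pitch) Rx(roll)).
In Python, from workcell import monitor, cams, order gives the robot as it stands. The module is installed in compiled form; this text tells all that it offers.
- The arm moves only by the shell command python3 -m handwheel 'ROWS' [OPENING] [FORCE]. ROWS is JSON, a list of rows, each a list of 6 numbers: the shift along the tool's x, y, z in m, then the turn, a rotation vector about the tool's x, y, z in degrees. In form: [[tx, ty, tz, wx, wy, wz], ...]. A call has exactly 8 rows; each row shifts and turns the commanded pose from where the row before left it, along the tool's axes as they then stand; what a row does not reach is not made up. A row lasts 1/12 s, in which the tool goes at most 41.7 mm and 7.16 degrees, less where a joint would pass 70% of its speed; a pose out of reach is approached as far as the arm can. A call is refused whole if a number of a shift passes 0.0417 or a number of a turn 7.16, either way. A call with a gripper value outside its range is refused whole. OPENING is the opening, from -1 (shut) to 1 (fully open), set as the call begins (- or left out, the last holds). The fingers move at their own pace and stop on an object; FORCE is the grip in N (left out, the last holds). Time passes only in rows, so rows that do not move let the fingers close, or fill a call up. It gives the time, the measured TCP pose, the force and the opening at its end, in the units of the state.
- monitor.get_obs(): the state, without advancing time (a new reading comes with each control period).
- cams.camera(name): name is "side" or "top" or "wrist"; returns a dict with "img" (480x640x3 uint8, red, green, blue), "depth" (480x640 float32, m along the optical axis (not along the pixel's ray), 0 where there is no reading), "fx", "fy", "cx", "cy" (pixels), "distortion" ([k1, k2, p1, p2, k3] as OpenCV has them; the pictures are not rectified), "rvec" (rotation vector, rad) and "tvec" (3), from world to camera coordinates, as OpenCV has them; the wrist camera has in their place "tool_from_camera" (4x4, takes a point from camera to tool coordinates, whose origin is the TCP and whose axes are the flange's). Camera axes: x right, y down, z forward; pixel columns grow to the right and rows downward; lengths in m; the calibration is good to about 2 mm. A picture is of the moment at which its call begins: read the wrist's pose just before it.
- order.job_done(): hands the job in, once; it reports no verdict.
The state is a dict: "time": time; "q": joint angles; "qd": joint speeds; "joint_efforts": joint torques, N m; "ee_pos": TCP position; "tcp_rot": TCP orientation; "wrist_force": force on the tool from outside, world axes, zero at the start; "torque": the same for the moment, N m; "opening": finger opening in m.
Only numpy, scipy, OpenCV 4.12 (cv2) and the standard library are available. Lean on these libraries where they do the work, as an engineer would, in place of code of your own. Each camera call takes 0.05 s, during which the arm holds its last target. There are 200 camera calls.

## Working session

There is one attempt and no reset: what is moved stays moved. The work goes in short steps, Python scripts to look and compute and a shell command to move; the robot and the scene stay as the last step left them, time stands still between calls to the robot, and variables do not carry over. Pictures are saved under pics/ and viewed, about 8 in all and at most 12, crops included, and the job is handed in when it is done.

```bash
mkdir -p pics
cat > h.py <<'E'
import numpy as np, cv2, json
from workcell import monitor, cams, order
from scipy.spatial.transform import Rotation as R
def snap(name, fn=None):
    o=monitor.get_obs(); c=cams.camera(name); c['obs']=o
    if name=='wrist':
        T=np.eye(4); T[:3,:3]=R.from_euler('xyz',o['tcp_rot'],degrees=True).as_matrix(); T[:3,3]=o['ee_pos']
        c['W']=T@c['tool_from_camera']
    else:
        E=np.eye(4); E[:3,:3]=cv2.Rodrigues(np.array(c['rvec'],float))[0]; E[:3,3]=np.ravel(c['tvec']); c['W']=np.linalg.inv(E)
    if fn: cv2.imwrite('pics/'+fn,c['img'][:,:,::-1])
    return c
def K(c): return np.array([[c['fx'],0,c['cx']],[0,c['fy'],c['cy']],[0,0,1.]])
def ray(c,u,v):
    p=cv2.undistortPoints(np.array([[[u,v]]],float),K(c),np.array(c['distortion'],float)).ravel()
    return c['W'][:3,:3]@np.array([p[0],p[1],1]), c['W'][:3,3]
def onz(c,u,v,z):
    d,o=ray(c,u,v); return o+d*(z-o[2])/d[2]
def dep(c,u,v):
    d,o=ray(c,u,v); return o+d*c['depth'][int(v),int(u)]
def proj(c,P):
    E=np.linalg.inv(c['W']); return cv2.projectPoints(np.array(P,float).reshape(-1,3),cv2.Rodrigues(E[:3,:3])[0],E[:3,3],K(c),np.array(c['distortion'],float))[0].reshape(-1,2)
E
python3 - <<'E'
from h import *
import pickle
c=snap('top','top0.png'); pickle.dump(c,open('top0.pkl','wb'))
print(c['obs']['ee_pos'],c['obs']['tcp_rot'],c['W'],c['obs']['time'],c['obs']['opening'])
E
```

```text
[0.24691064 0.49121282 0.24755007] [-1.79918953e+02 -1.85894734e-03  1.53312601e+02] [[-0.01307945 -0.9936203   0.11201616  0.45481373]
 [-0.99978945  0.01476689  0.0142478   0.03073077]
 [-0.01581104 -0.11180622 -0.99360424  1.25789079]
 [ 0.          0.          0.          1.        ]] 0.0 0.08524040412639401
```

View pics/top0.png

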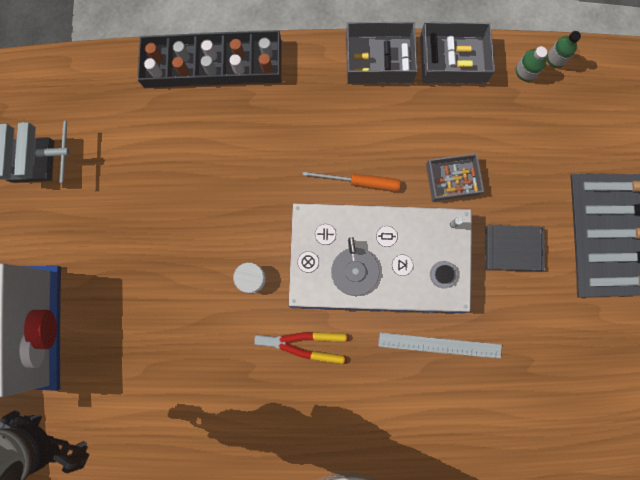

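The lamp disc is at about (308,262), which is the +1.396 position. The tab is at about (352,245), the button at (445,274) and the fuse at (458,223). Next I'll enlarge the unit to measure more closely.

Run:
```python
from h import *
import pickle
c=pickle.load(open('top0.pkl','rb'))
cv2.imwrite('pics/crop0.png',cv2.resize(c['img'][195:320,280:480,::-1],None,fx=4,fy=4,interpolation=cv2.INTER_CUBIC))
D={'cap':(325.5,234),'res':(387,236.5),'lamp':(308.5,262),'dio':(402.5,265)}
P=[onz(c,*D[k],.069)[:2] for k in ('res','cap','lamp','dio')]
loc=[(-30+92*np.cos(a),50+92*np.sin(a)) for a in (-.698,.698,1.396,-1.396)]
loc=np.array(loc)/1000; P=np.array(P)
A=loc-loc.mean(0);B=P-P.mean(0)
yaw=np.arctan2((A[:,0]*B[:,1]-A[:,1]*B[:,0]).sum(),(A*B).sum())
r=np.array([[np.cos(yaw),-np.sin(yaw)],[np.sin(yaw),np.cos(yaw)]])
t=P.mean(0)-r@loc.mean(0)
print('yaw',np.degrees(yaw),'t',t,'res',(loc@r.T+t-P)*1000)
print('axis',r@[-.03,.05]+t,'btn',r@[-.03,-.12]+t,'btn seen',onz(c,445,274,.085))
print('depth btn',dep(c,445,274),'panel',dep(c,410,220),dep(c,420,300),'fuse',dep(c,460,221))
```

```text
yaw -2.8130108220021524 t [ 0.55324088 -0.07085634] res [[ 0.35682683 -0.00585265]
 [-0.4401343  -0.23855926]
 [ 0.24337901  0.53166722]
 [-0.16007155 -0.28725531]]
axis [ 0.52573086 -0.01944429] btn [ 0.51738784 -0.18923945] btn seen [ 0.51784332 -0.18919711  0.085     ]
depth btn [ 0.51779195 -0.18901785  0.08595604] panel [ 0.62516946 -0.12820717  0.06314505] [ 0.46982479 -0.14241367  0.06903817] fuse [ 0.61430064 -0.21485227  0.11758519]
```

View pics/crop0.png

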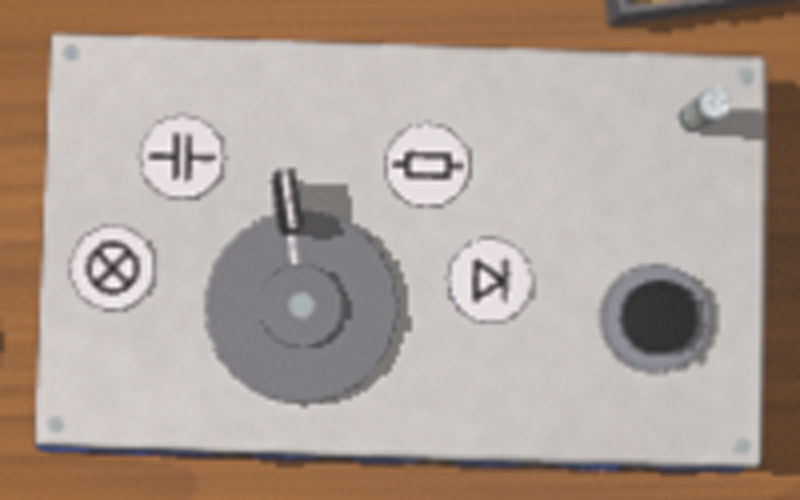

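```bash
cat >> h.py <<'E'
AX=np.array([.5257,-.0194]); BTN=np.array([.5176,-.1892])
def go(x,y,z,yaw=None):
    o=monitor.get_obs(); M=R.from_euler('xyz',o['tcp_rot'],degrees=True)
    s=M.inv().apply(np.array([x,y,z])-o['ee_pos'])
    print('pos',np.round(o['ee_pos'],4),'rot',np.round(o['tcp_rot'],2),'t',o['time'],'F',np.round(o['wrist_force'],1))
    print('tool shift',np.round(s,4))
    if yaw is not None:
        print('tool turn',np.round((M.inv()*R.from_euler('xyz',[180,0,yaw],degrees=True)).as_rotvec(degrees=True),2))
def pushpose(phi,d,r=.049):
    a=np.radians(phi); return AX+r*np.array([np.cos(a),np.sin(a)])-d*np.array([-np.sin(a),np.cos(a)])
E
python3 - <<'E'
from h import *
import pickle
c=pickle.load(open('top0.pkl','rb'))
a=onz(c,280+280/4,195+170/4,.107)[:2]; b=onz(c,280+290/4,195+205/4,.107)[:2]
print(a-AX,b-AX,np.linalg.norm(a-AX), np.degrees(np.arctan2(*(a-AX)[::-1])),np.degrees(np.arctan2(*(b-AX)[::-1])))
phi=np.degrees(np.arctan2(*(a-AX)[::-1]))
p=pushpose(phi,.04);print(p); go(*p,.24,180+phi)
E
```

```text
[0.06190486 0.01009108] [0.04546455 0.00574525] 0.06272194300005694 9.258322570639741 7.2021568320108695
[ 0.58049711 -0.05099551]
pos [0.2469 0.4912 0.2476] rot [-179.92   -0.    153.31] t 0.05 F [-0.5 -0.3  0.3]
tool shift [-0.5416 -0.3346  0.008 ]
tool turn [-7.000e-02 -3.000e-02 -3.595e+01]
```

```bash
python3 -m handwheel '[[-0.034,-0.021,0,0,0,0],[-0.034,-0.021,0,0,0,0],[-0.034,-0.021,0,0,0,0],[-0.034,-0.021,0,0,0,0],[-0.034,-0.021,0,0,0,0],[-0.034,-0.021,0,0,0,0],[-0.034,-0.021,0,0,0,0],[-0.034,-0.021,0,0,0,0]]' -1 40
python3 -m handwheel '[[-0.034,-0.021,0,0,0,0],[-0.034,-0.021,0,0,0,0],[-0.034,-0.021,0,0,0,0],[-0.034,-0.021,0,0,0,0],[-0.034,-0.021,0,0,0,0],[-0.034,-0.021,0,0,0,0],[-0.034,-0.021,0,0,0,0],[-0.034,-0.021,0,0,0,0]]'
python3 -m handwheel '[[0,0,0,0,0,-5],[0,0,0,0,0,-5],[0,0,0,0,0,-5],[0,0,0,0,0,-5],[0,0,0,0,0,-5],[0,0,0,0,0,-5],[0,0,0,0,0,-5],[0,0,0,0,0,0]]'
python3 - <<'E'
from h import *
c=snap('wrist','w1.png')
p=pushpose(8,.04);print(p); go(*p,.105,188)
import pickle; pickle.dump(c,open('w1.pkl','wb'))
print(proj(c,[[*AX,.083]]), monitor.get_obs()['q'])
E
```

```text
time: 0.72
ee_pos: [0.415, 0.2173, 0.248]
tcp_rot: [-180.0, -0.0, 153.3]
wrist_force: [1.1, -0.1, -0.4]
opening: -0.0
time: 1.38
ee_pos: [0.5827, -0.0552, 0.2478]
tcp_rot: [-180.0, -0.0, 153.3]
wrist_force: [0.3, 0.5, 1.4]
opening: -0.0002
time: 2.05
ee_pos: [0.582, -0.0532, 0.2477]
tcp_rot: [180.0, -0.1, -171.5]
wrist_force: [-0.2, 0.2, -0.6]
opening: 0.0
[ 0.57979006 -0.05219124]
pos [ 0.582  -0.0531  0.2478] rot [ 1.7999e+02 -5.0000e-02 -1.7177e+02] t 2.1 F [0.1 0.4 0.1]
tool shift [0.0019 0.0012 0.1428]
tool turn [ 0.01 -0.05  0.23]
[[369.43042847 161.50881125]] [-5.21461543e+00  9.86498747e+00  1.54219546e+01  9.56129869e+01
  1.47691793e-03 -1.34426099e+01]
```

View pics/w1.png

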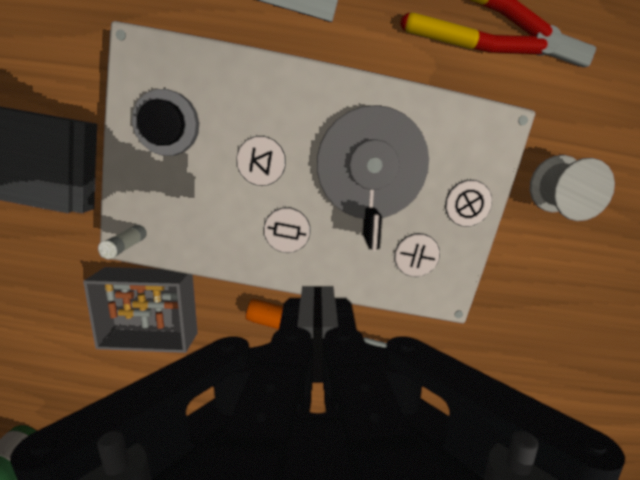

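The wrist view shows the tab at (373,228) with the shut fingers at (318,300), clear on its −y side. The lamp disc is at (469,203). Next I'll descend beside the tab.

```bash
python3 -m handwheel '[[0,0,0.018,0,0,0],[0,0,0.018,0,0,0],[0,0,0.018,0,0,0],[0,0,0.018,0,0,0],[0,0,0.018,0,0,0],[0,0,0.018,0,0,0],[0,0,0.018,0,0,0],[0.002,0,0.017,0,0,0]]'
python3 - <<'E'
from h import *
c=snap('wrist','w2.png'); s=snap('side','s2.png')
print(proj(s,[monitor.get_obs()['ee_pos']]))
u,v=proj(s,[monitor.get_obs()['ee_pos']])[0]; u=int(np.clip(u,100,540)); v=int(np.clip(v,75,405))
a=cv2.resize(s['img'][v-75:v+75,u-100:u+100],None,fx=4,fy=4)
b=cv2.resize(c['img'],(400,300))
cv2.imwrite('pics/c2.png',np.vstack([cv2.resize(a,(400,300)),b])[:,:,::-1])
go(*pushpose(8,.02),.105,188)
E
```

```text
time: 2.77
ee_pos: [0.58, -0.0533, 0.1039]
tcp_rot: [180.0, -0.0, -171.9]
wrist_force: [-0.4, -1.0, 0.3]
opening: -0.0001
[[330.9139361  279.21220689]]
pos [ 0.5784 -0.0533  0.1021] rot [ 179.93   -0.29 -171.85] t 2.8667 F [-0.  -0.2  0.5]
tool shift [-0.0016  0.0209 -0.0029]
tool turn [ 0.07 -0.29  0.15]
```

View pics/c2.png

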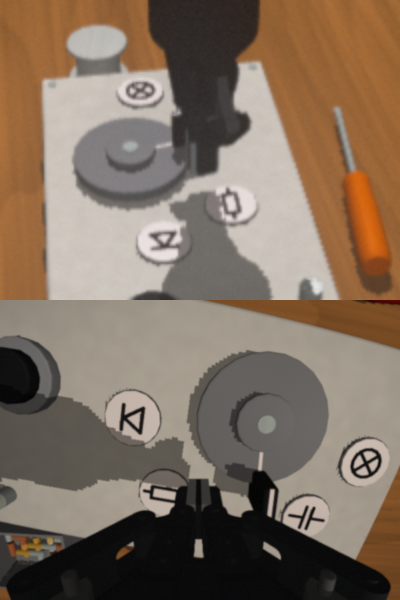

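The side and wrist views show the fingertip above the panel, next to the tab and not touching it. Next I'll approach the tab.

```bash
python3 -m handwheel '[[0,0.002,-0.002,0,0,0],[0,0.003,0,0,0,0],[0,0.003,0,0,0,0],[0,0.003,0,0,0,0],[0,0.002,0,0,0,0],[0,0.002,0,0,0,0],[0,0.002,0,0,0,0],[0,0.002,0,0,0,0]]'
python3 - <<'E'
from h import *
c=snap('wrist','w3.png')
go(*pushpose(8,.02),.104,188)
E
```

```text
time: 3.53
ee_pos: [0.5774, -0.0344, 0.1074]
tcp_rot: [-180.0, 0.0, -171.7]
wrist_force: [0.2, -0.1, -0.4]
opening: 0.0001
pos [ 0.5774 -0.0341  0.1073] rot [ 179.99    0.   -171.68] t 3.5833 F [-0.6  0.2 -0.3]
tool shift [0.0001 0.0018 0.0033]
tool turn [0.01 0.   0.32]
```

View pics/w3.png

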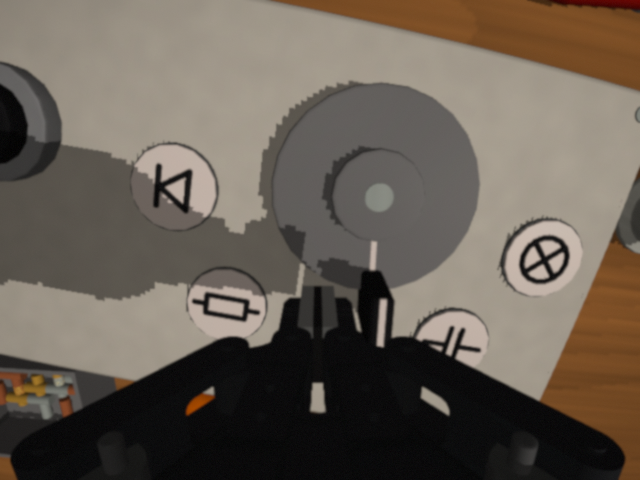

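The tab's near face is at about x=360 and the finger edge at about 350, so the gap is a few mm. Next I'll push it round an arc, turning the tool with it.

```bash
python3 -m handwheel '[[0,0.003,0.002,0,0,0],[-0.0015,0.0044,0,0,0,-5],[-0.0015,0.0044,0,0,0,-5],[-0.0015,0.0044,0,0,0,-5],[-0.0015,0.0044,0,0,0,-5],[-0.0015,0.0044,0,0,0,-5],[-0.0015,0.0044,0,0,0,-5],[-0.0015,0.0044,0,0,0,-5]]'
python3 - <<'E'
from h import *
c=snap('wrist','w4.png')
o=monitor.get_obs(); yaw=o['tcp_rot'][2]%360; phi=yaw-180
p=o['ee_pos'][:2]-AX; a=np.radians(phi); print('phi',phi,'r',p@[np.cos(a),np.sin(a)],'d',-p@[-np.sin(a),np.cos(a)])
go(*pushpose(60,.02),.105,240)
E
```

```text
time: 4.25
ee_pos: [0.5751, 0.0004, 0.1052]
tcp_rot: [-179.9, 0.0, -136.5]
wrist_force: [3.3, -0.8, -1.0]
opening: -0.0
phi 43.90828236515577 r 0.04944419024859497 d 0.01934195937426534
pos [0.5747 0.001  0.1052] rot [-1.7996e+02  3.0000e-02 -1.3609e+02] t 4.3 F [ 3.2  0.5 -1.6]
tool shift [-0.0032  0.0137  0.0002]
tool turn [ -0.05   0.03 -16.09]
```

View pics/w4.png

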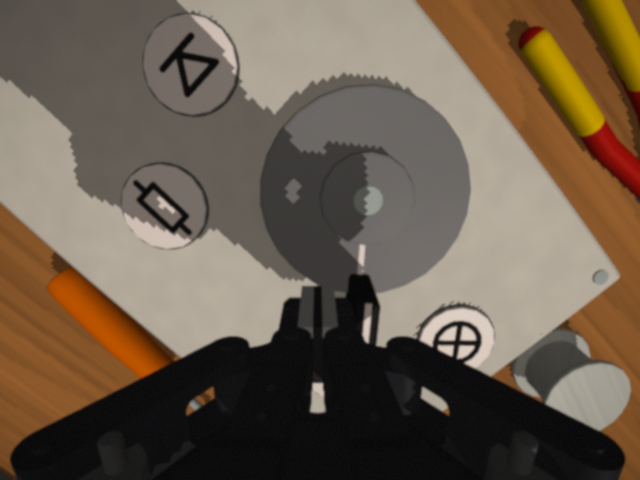

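The finger is against the tab and the tab turns with the tool. The dial's white line runs from (362,245) to (361,268) and the hub cap is at (369,200). I'll work out the angle from these.

```bash
cat >> h.py <<'E'
def ang(c,hub,pt,zp,zh=.084):
    h=onz(c,*hub,zh)[:2]; p=onz(c,*pt,zp)[:2]
    f=lambda b: np.degrees(np.arctan2(*(p-b)[::-1])); print('hub',h,'pt',p,'ang seen hub',f(h),'ang AX',f(AX),'r',np.linalg.norm(p-h))
E
python3 - <<'E'
from h import *
c=snap('wrist')
ang(c,(369,200),(361.5,256),.077)
ang(c,(369,200),(367,330),.107)
print('lamp',onz(c,457,342,.069)[:2], 'cap n/a', 'lamp ang from seen hub', np.degrees(np.arctan2(*((onz(c,457,342,.069)-onz(c,369,200,.084))[:2])[::-1])))
E
python3 -m handwheel '[[-0.0015,0.0044,0,0,0,-5],[-0.0015,0.0044,0,0,0,-5],[-0.0015,0.0044,0,0,0,-5],[-0.0015,0.0044,0,0,0,-5],[-0.001,0.0026,0,0,0,-3],[-0.0006,0.0018,0,0,0,-2],[-0.0003,0.0009,0,0,0,-1],[0,0,0,0,0,0]]'
python3 - <<'E'
from h import *
c=snap('wrist','w5.png')
o=monitor.get_obs(); yaw=o['tcp_rot'][2]%360; phi=yaw-180
p=o['ee_pos'][:2]-AX; a=np.radians(phi); print('phi',phi,'r',p@[np.cos(a),np.sin(a)],'d',-p@[-np.sin(a),np.cos(a)])
t=snap('top','top5.png')
x=cv2.resize(t['img'][215:320,290:430],(560,420),interpolation=cv2.INTER_CUBIC)
y=cv2.resize(c['img'][150:400,250:550],(560,466)); 
cv2.imwrite('pics/c5.png',cv2.resize(np.vstack([x,y]),None,fx=.67,fy=.67)[:,:,::-1])
cv2.imwrite('pics/c5w.png',cv2.resize(c['img'][150:400,250:550],(720,600),interpolation=cv2.INTER_CUBIC)[:,:,::-1])
E
```

```text
hub [ 0.52716044 -0.01468931] pt [0.54737229 0.00288894] ang seen hub 41.013478731766085 ang AX 45.803639840110286 r 0.0267864536652529
hub [ 0.52716044 -0.01468931] pt [0.56222514 0.01630574] ang seen hub 41.474713292243955 ang AX 44.35005785850705 r 0.046799853561544126
lamp [0.54700338 0.07516782] cap n/a lamp ang from seen hub 77.54735608533926
time: 5.02
ee_pos: [0.5609, 0.02, 0.1053]
tcp_rot: [-180.0, 0.0, -110.8]
wrist_force: [3.0, 1.1, -0.8]
opening: -0.0001
phi 69.17677264158814 r 0.049279534578758326 d 0.01883830400739583
```

View pics/c5w.png

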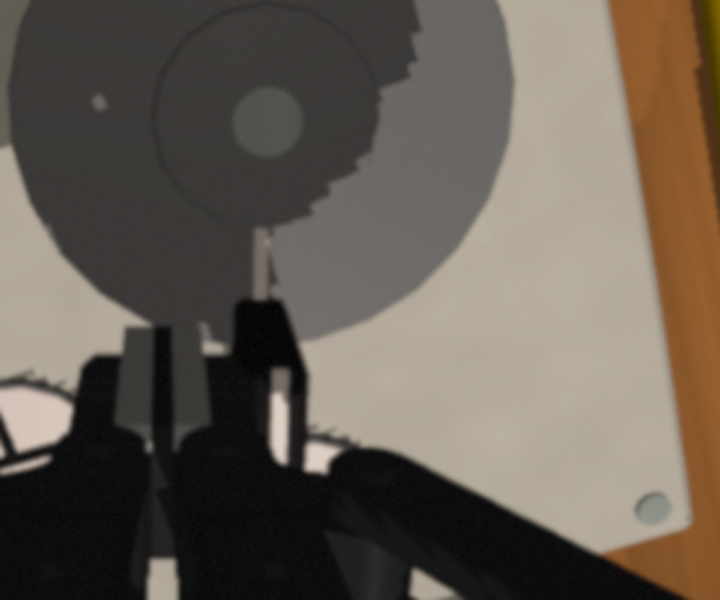

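The crop shows the tab just short of the lamp disc, which is partly hidden at its right. The dial line is at crop (261,265) and the hub at (268,122).

Run:
```python
from h import *
c=snap('wrist')
q=lambda u,v:(250+u/2.4,150+v/2.4)
ang(c,q(268,122),q(262,228),.077); ang(c,q(268,122),q(260,298),.077); ang(c,q(268,122),q(281,440),.107)
```

```text
hub [ 0.5275784  -0.01513075] pt [0.53471378 0.00486982] ang seen hub 70.36571258415758 ang AX 69.62507730693456 r 0.021235260400651063
hub [ 0.5275784  -0.01513075] pt [0.53960309 0.017973  ] ang seen hub 70.03682124888924 ang AX 69.59434061313803 r 0.03522003493875326
hub [ 0.5275784  -0.01513075] pt [0.5435797  0.03006749] ang seen hub 70.50477136137434 ang AX 70.12793860663511 r 0.04794707745549032
```

View pics/c5.png

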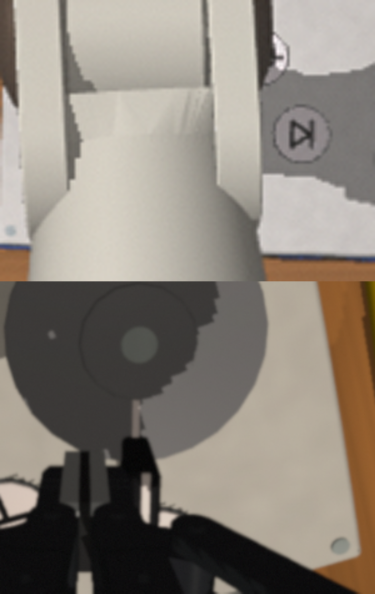

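The top camera is blocked by the arm. By the wrist view the tab is at about 70.2°, and the target is 77.3°. I'll push 7° more, then back off and check from above.

```bash
python3 -m handwheel '[[-0.0006,0.0018,0,0,0,-2],[-0.0006,0.0018,0,0,0,-2],[-0.0003,0.0009,0,0,0,-1],[-0.0003,0.0009,0,0,0,-1],[-0.0003,0.0009,0,0,0,-1],[0,0,0,0,0,0],[0,0,0,0,0,0],[0,0,0,0,0,0]]'
python3 - <<'E'
from h import *
o=monitor.get_obs(); print(o['tcp_rot'],o['ee_pos'])
E
python3 -m handwheel '[[0,-0.003,0,0,0,0],[0,-0.005,0,0,0,0],[0,-0.007,0,0,0,0],[0,-0.007,0,0,0,0],[0,0,-0.02,0,0,0],[0,0,-0.03,0,0,0],[0,0,-0.03,0,0,0],[0,0,-0.02,0,0,0]]'
python3 - <<'E'
from h import *
go(.42,-.1892,.205,180)
go(*BTN,.205,180)
c=snap('wrist','w6.png'); 
import pickle; pickle.dump(c,open('w6.pkl','wb'))
E
```

```text
time: 5.83
ee_pos: [0.5553, 0.0239, 0.1053]
tcp_rot: [180.0, 0.0, -103.7]
wrist_force: [2.0, 1.2, -0.2]
opening: 0.0
[ 1.79995691e+02  6.32261408e-03 -1.03719618e+02] [0.55531281 0.02391151 0.10533342]
time: 6.5
ee_pos: [0.5775, 0.0184, 0.2079]
tcp_rot: [-179.9, 0.0, -103.7]
wrist_force: [0.4, 0.1, 1.3]
opening: -0.0002
pos [0.5775 0.0184 0.2079] rot [-1.7990e+02  2.0000e-02 -1.0371e+02] t 6.5 F [0.4 0.1 1.3]
tool shift [0.239  0.1038 0.0026]
tool turn [-7.000e-02  8.000e-02  7.629e+01]
pos [0.5775 0.0184 0.2079] rot [-1.7990e+02  2.0000e-02 -1.0371e+02] t 6.5 F [0.4 0.1 1.3]
tool shift [0.2159 0.009  0.0028]
tool turn [-7.000e-02  8.000e-02  7.629e+01]
```

View pics/w6.png

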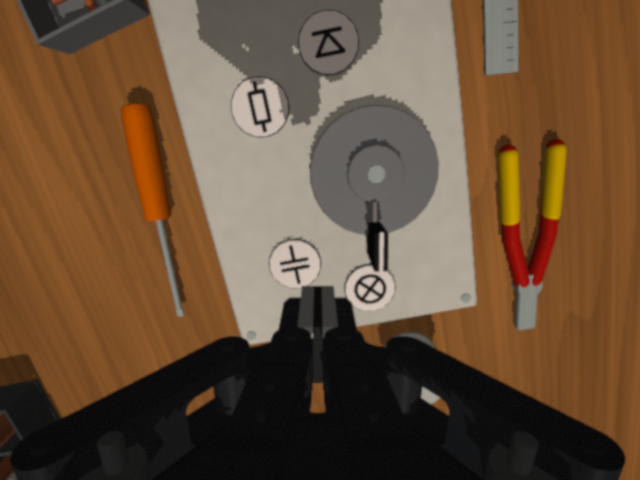

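The pads are clear of everything. The hub is at (377,174), the tab's top line runs (381,234)–(385,268), the dial line is at (374.5,212) and the lamp centre is at (370,288). I'll compute the angles.

Run:
```python
from h import *
import pickle
c=pickle.load(open('w6.pkl','rb'))
cv2.imwrite('pics/c6.png',cv2.resize(c['img'][150:320,290:460,::-1],(595,595),interpolation=cv2.INTER_CUBIC))
for pt,z in [((374.5,212),.077),((381,234),.107),((385,268),.107),((370,288),.069),((295,264),.069),((260,107),.069)]: ang(c,(377,174),pt,z)
```

```text
hub [ 0.52697311 -0.01502726] pt [0.53310515 0.01239191] ang seen hub 77.39378438724478 ang AX 76.88814307353255 r 0.028096489044647135
hub [ 0.52697311 -0.01502726] pt [0.53498519 0.02035587] ang seen hub 77.24123146544238 ang AX 76.85392496666844 r 0.03627890888475321
hub [ 0.52697311 -0.01502726] pt [0.53681436 0.04425856] ang seen hub 80.57503140099648 ang AX 80.09636335557343 r 0.06009707161142891
hub [ 0.52697311 -0.01502726] pt [0.54764392 0.07408915] ang seen hub 76.94101247757091 ang AX 76.79056989642119 r 0.09148232975392374
hub [ 0.52697311 -0.01502726] pt [0.60043848 0.04027675] ang seen hub 36.97207629651013 ang AX 38.606464982289936 r 0.09195484555772414
hub [ 0.52697311 -0.01502726] pt [ 0.59479892 -0.07755229] ang seen hub -42.67132308609055 ang AX -40.08330375269716 r 0.09224814204304785
```

View pics/c6.png

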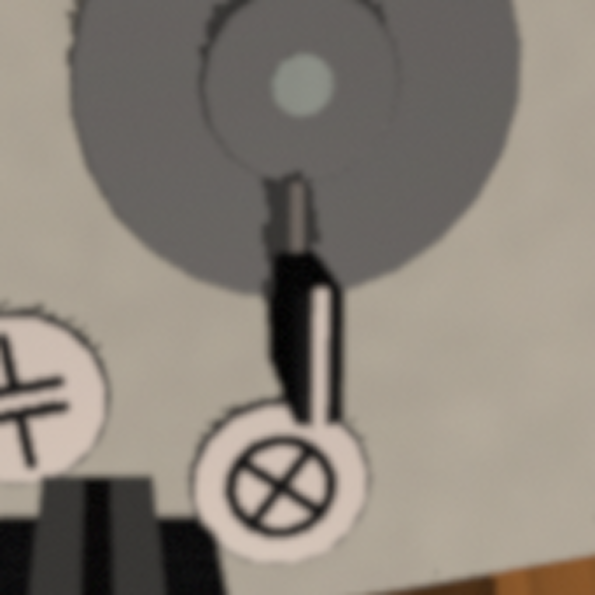

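Run:
```python
from h import *
import pickle
c=pickle.load(open('w6.pkl','rb'))
q=lambda u,v:(290+u/3.5,150+v/3.5)
for pt,z in [((297,248),.077),((320,290),.107),((318.5,422),.107),((281,485),.069)]: ang(c,q(303,85),q(*pt),z)
```

```text
hub [ 0.52729749 -0.01490501] pt [0.53413385 0.01892868] ang seen hub 78.57674041709798 ang AX 77.59037830514245 r 0.03451744993113274
hub [ 0.52729749 -0.01490501] pt [0.53456743 0.01966279] ang seen hub 78.12323827318293 ang AX 77.21034970147726 r 0.0353239986074604
hub [ 0.52729749 -0.01490501] pt [0.53977293 0.045432  ] ang seen hub 78.31798810526269 ang AX 77.75293323495396 r 0.06161324725229577
hub [ 0.52729749 -0.01490501] pt [0.54751887 0.07462963] ang seen hub 77.27328529810083 ang AX 76.93614118214226 r 0.09178973800461572
```

```bash
python3 -m handwheel '[[0.027,0.001,0,0,0,0],[0.027,0.001,0,0,0,0],[0.027,0.001,0,0,0,0],[0.027,0.001,0,0,0,0],[0.027,0.001,0,0,0,0],[0.027,0.001,0,0,0,0],[0.027,0.001,0,0,0,0],[0.027,0.001,0,0,0,0]]'
python3 - <<'E'
from h import *
c=snap('wrist','w7.png'); t=snap('top','t7.png')
cv2.imwrite('pics/c7.png',np.hstack([cv2.resize(c['img'],(400,300)),cv2.resize(t['img'][200:305,290:430],(400,300),interpolation=cv2.INTER_CUBIC)])[:,:,::-1])
import pickle; pickle.dump((c,t),open('7.pkl','wb'))
go(*BTN,.12,180)
E
```

```text
time: 7.22
ee_pos: [0.5176, -0.1909, 0.205]
tcp_rot: [180.0, -0.0, -103.7]
wrist_force: [0.1, -0.8, 0.5]
opening: 0.0
pos [ 0.5172 -0.1926  0.2049] rot [ 1.7997e+02 -4.0000e-02 -1.0390e+02] t 7.3167 F [-0.1  0.2 -0.1]
tool shift [-0.0035  0.0003  0.0849]
tool turn [-0.00e+00 -6.00e-02  7.61e+01]
```

View pics/c7.png

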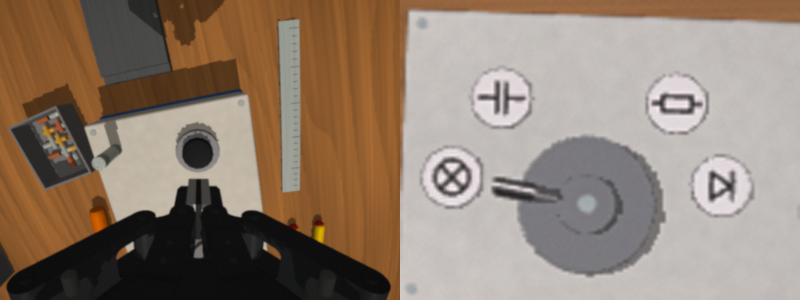

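The top view shows the tab pointing at the lamp disc. The wrist view shows the button at about (315,243) in the full picture. I'll check both with numbers before pressing.

Run:
```python
from h import *
import pickle
c,t=pickle.load(open('7.pkl','rb'))
q=lambda u,v:(290+u/(400/140),200+v/(300/105))
for pt,z in [((495,184),.107),((530,191.5),.107),((451,177),.069)]: ang(t,q(587-400+0,204),q(pt[0]-400,pt[1]),z)
print('btn wrist',onz(c,197*1.6,152*1.6,.086), 'depth', dep(c,315,243),'tool pos',c['obs']['ee_pos'])
w=pickle.load(open('w1.pkl','rb')); print('hub/btn w1',onz(w,374.5,165,.084),onz(w,159,122,.086))
```

```text
hub [ 0.5256723  -0.01923813] pt [0.53815264 0.04117961] ang seen hub 78.32871553057073 ang AX 78.38418342265 r 0.061693292031994335
hub [ 0.5256723  -0.01923813] pt [0.53294964 0.01855211] ang seen hub 79.09986619105297 ang AX 79.18559072914428 r 0.03848456575653685
hub [ 0.5256723  -0.01923813] pt [0.54602751 0.07097299] ang seen hub 77.28473668327774 ang AX 77.32348772233074 r 0.09247908863712231
btn wrist [ 0.51943024 -0.18763382  0.086     ] depth [ 0.519372   -0.18842551  0.08807887] tool pos [ 0.51762929 -0.19091144  0.20499874]
hub/btn w1 [ 0.52771041 -0.01508319  0.084     ] [ 0.51943144 -0.18502922  0.086     ]
```

```bash
python3 -m handwheel '[[-0.003,0,0.01,0,0,0],[-0.0025,0,0.015,0,0,0],[0,0,0.015,0,0,0],[0,0,0.015,0,0,0],[0,0,0.015,0,0,0],[0,0,0.012,0,0,0],[0,0,0.008,0,0,0],[0,0,0.003,0,0,0]]'
python3 - <<'E'
from h import *
go(.5187,-.1872,.105)
E
```

```text
time: 7.98
ee_pos: [0.5188, -0.1832, 0.1105]
tcp_rot: [179.9, 0.0, -103.6]
wrist_force: [-0.3, -0.3, 0.3]
opening: -0.0002
pos [ 0.5188 -0.1832  0.1105] rot [ 1.7988e+02  2.0000e-02 -1.0365e+02] t 7.9833 F [-0.3 -0.3  0.3]
tool shift [ 0.0039 -0.0009  0.0055]
```

```bash
python3 -m handwheel '[[0,0,0,0,0,0],[0,0,0,0,0,0],[0,0,0,0,0,0],[0,0,0,0,0,0],[0,0,0.001,0,0,0],[0,0,0.001,0,0,0],[0,0,0,0,0,0],[0,0,0,0,0,0]]'
python3 - <<'E'
from h import *
c=snap('wrist','w8.png'); go(.5187,-.1872,.097)
E
```

```text
time: 8.65
ee_pos: [0.5191, -0.184, 0.1103]
tcp_rot: [180.0, -0.0, -103.7]
wrist_force: [-0.7, -0.4, 0.4]
opening: 0.0002
pos [ 0.5191 -0.184   0.1103] rot [ 180.     -0.   -103.69] t 8.7 F [ 0.5 -0.2 -0.7]
tool shift [ 0.0032 -0.0004  0.0133]
```

View pics/w8.png

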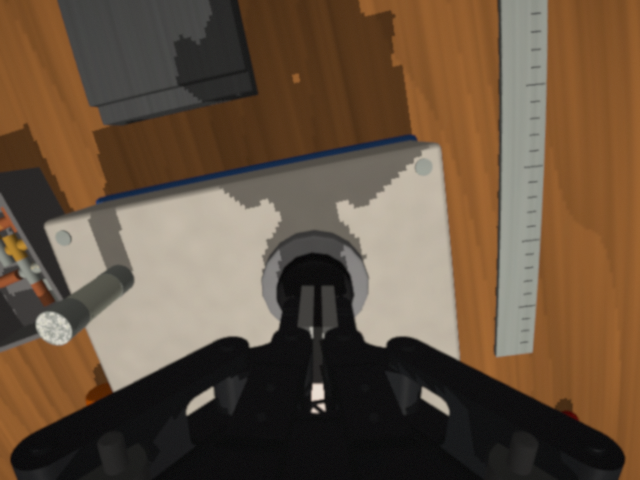

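Run:
```python
from h import *
c=snap('wrist')
for uv in [(315,253),(278,288),(352,288),(315,288),(315,232),(262,285),(368,285)]: print(uv,onz(c,*uv,.086)[:2])
o=monitor.get_obs(); M=R.from_euler('xyz',o['tcp_rot'],degrees=True).as_matrix()
for l in [(0,0,.017),(.011,0,.017),(-.011,0,.017),(0,.0145,.017)]: print('tip',l,proj(c,[o['ee_pos']+M@np.array(l)]))
print(o['ee_pos'])
```

```text
(315, 253) [ 0.51479055 -0.20443102]
(278, 288) [ 0.53498383 -0.19220759]
(352, 288) [ 0.50253911 -0.18429177]
(315, 288) [ 0.51875848 -0.18826381]
(315, 232) [ 0.51252109 -0.21368   ]
(262, 285) [ 0.5416052  -0.19532001]
(368, 285) [ 0.49522339 -0.18400412]
tip (0, 0, 0.017) [[316.4825362  303.88109487]]
tip (0.011, 0, 0.017) [[316.46820186 280.49519194]]
tip (-0.011, 0, 0.017) [[316.49664597 326.2743648 ]]
tip (0, 0.0145, 0.017) [[349.7759888  303.83456971]]
[ 0.51911152 -0.1839732   0.11031997]
```

The button's far edge is at (315,253), which puts its centre at about (0.519, −0.187). That needs a 3 mm shift along tool x. I'll then press in small steps, watching the force.

```bash
python3 -m handwheel '[[0.0015,0,0,0,0,0],[0.0015,0,0,0,0,0],[0,0,0.002,0,0,0],[0,0,0.002,0,0,0],[0,0,0.002,0,0,0],[0,0,0.002,0,0,0],[0,0,0.001,0,0,0],[0,0,0,0,0,0]]'
python3 -m handwheel '[[0,0,0.001,0,0,0],[0,0,0.001,0,0,0],[0,0,0,0,0,0],[0,0,0,0,0,0],[0,0,0,0,0,0],[0,0,0,0,0,0],[0,0,0,0,0,0],[0,0,0,0,0,0]]'
```

```text
time: 9.42
ee_pos: [0.5184, -0.1869, 0.1013]
tcp_rot: [-180.0, -0.0, -103.7]
wrist_force: [-1.2, -0.5, 4.0]
opening: 0.0001
time: 10.08
ee_pos: [0.5184, -0.1869, 0.0994]
tcp_rot: [-180.0, -0.0, -103.7]
wrist_force: [-1.7, -1.7, 4.9]
opening: 0.0
```

```bash
python3 -m handwheel '[[0,0,0.001,0,0,0],[0,0,0.001,0,0,0],[0,0,0,0,0,0],[0,0,0,0,0,0],[0,0,0,0,0,0],[0,0,0,0,0,0],[0,0,0,0,0,0],[0,0,0,0,0,0]]'
python3 -m handwheel '[[0,0,0.001,0,0,0],[0,0,0.001,0,0,0],[0,0,0,0,0,0],[0,0,0,0,0,0],[0,0,0,0,0,0],[0,0,0,0,0,0],[0,0,0,0,0,0],[0,0,0,0,0,0]]'
```

```text
time: 10.75
ee_pos: [0.5185, -0.1869, 0.0989]
tcp_rot: [-179.9, -0.0, -103.7]
wrist_force: [-6.7, 0.2, 17.1]
opening: -0.0
time: 11.42
ee_pos: [0.5186, -0.187, 0.0986]
tcp_rot: [-179.8, -0.0, -103.7]
wrist_force: [-10.9, 1.9, 29.0]
opening: 0.0001
```

The press stopped hard at TCP z≈0.0987, with 29 N against the 5 N spring. I'll release slowly and note where the force goes to zero, to verify the 6 mm travel.

```bash
python3 -m handwheel '[[0,0,-0.001,0,0,0],[0,0,-0.001,0,0,0],[0,0,-0.001,0,0,0],[0,0,-0.001,0,0,0],[0,0,-0.001,0,0,0],[0,0,0,0,0,0],[0,0,0,0,0,0],[0,0,0,0,0,0]]'
python3 -m handwheel '[[0,0,-0.001,0,0,0],[0,0,-0.001,0,0,0],[0,0,0,0,0,0],[0,0,0,0,0,0],[0,0,0,0,0,0],[0,0,0,0,0,0],[0,0,0,0,0,0],[0,0,0,0,0,0]]'
python3 -m handwheel '[[0,0,-0.001,0,0,0],[0,0,-0.001,0,0,0],[0,0,0,0,0,0],[0,0,0,0,0,0],[0,0,0,0,0,0],[0,0,0,0,0,0],[0,0,0,0,0,0],[0,0,0,0,0,0]]'
```

```text
time: 12.08
ee_pos: [0.5184, -0.1869, 0.1001]
tcp_rot: [180.0, -0.0, -103.7]
wrist_force: [-1.2, -1.9, 4.3]
opening: 0.0
time: 12.75
ee_pos: [0.5184, -0.1869, 0.1023]
tcp_rot: [-180.0, -0.0, -103.7]
wrist_force: [-0.6, -2.3, 2.5]
opening: -0.0001
time: 13.42
ee_pos: [0.5184, -0.1868, 0.1042]
tcp_rot: [180.0, 0.0, -103.7]
wrist_force: [0.1, -0.2, 2.0]
opening: 0.0002
```

The spring force held from 0.099 up past 0.104, so the button went through its full travel and came back. Next I'll retreat and do the final check.

```bash
python3 -m handwheel '[[0,0,-0.003,0,0,0],[0,0,-0.008,0,0,0],[0,0,-0.015,0,0,0],[0,0,-0.02,0,0,0],[0,0,-0.02,0,0,0],[0,0,-0.02,0,0,0],[0,0,-0.015,0,0,0],[0,0,0,0,0,0]]'
python3 - <<'E'
from h import *
c=snap('wrist','w9.png'); t=snap('top','t9.png'); s=snap('side','s9.png')
print(c['obs']['ee_pos'],c['obs']['wrist_force'],'btn depth',dep(c,315,243),dep(c,315,240))
cv2.imwrite('pics/c9.png',np.vstack([np.hstack([cv2.resize(c['img'],(400,300)),cv2.resize(t['img'][200:305,290:430],(400,300),interpolation=cv2.INTER_CUBIC)]),np.hstack([cv2.resize(t['img'][130:400,200:560],(400,300)),cv2.resize(s['img'],(400,300))])])[:,:,::-1])
E
```

```text
time: 14.08
ee_pos: [0.5193, -0.1871, 0.2093]
tcp_rot: [-179.7, -0.0, -103.7]
wrist_force: [0.4, -0.5, 0.1]
opening: 0.0001
[ 0.51931767 -0.18712767  0.20925683] [ 0.40370469 -0.46901496  0.10634327] btn depth [ 0.52192072 -0.18380203  0.08889333] [ 0.52138215 -0.18599367  0.08899873]
```

No more pictures can be viewed, so I'll compare numerically: selector against the pre-press picture, and the bystanders against the start.

Run:
```python
import cv2,numpy as np
r=lambda n:cv2.imread('pics/'+n).astype(int)
a,b,z=r('t7.png'),r('t9.png'),r('top0.png')
n=lambda x,y,u0,u1,v0,v1:(int((np.abs(x-y)[v0:v1,u0:u1].max(2)>40).sum()),(u1-u0)*(v1-v0))
print('selector t7-t9',n(a,b,295,395,215,300))
for k,w in dict(fuse=(448,472,212,232),block=(486,548,224,272),spool=(230,270,260,296),pliers=(250,352,328,366),rule=(376,504,330,360),driver=(300,408,168,194),tub=(425,488,152,204)).items(): print(k,n(z,b,*w))
```

```text
selector t7-t9 (0, 8500)
fuse (14, 480)
block (2393, 2976)
spool (0, 1440)
pliers (0, 3876)
rule (1070, 3840)
driver (0, 2808)
tub (0, 3276)
```

```bash
python3 -c "
from workcell import order; print(order.job_done())"
```

```text
the job is handed in; nothing more can be done
None
```

The selector is on lamp, and after that I pressed the test button fully down and released it. The job is handed in at about 14 s on the robot clock.

- **Selector:** I pushed the tab round with the shut fingertips. It settled at about 78–79° in world angle, with the lamp disc centre at 77.3°. That is about 1–1.5° past centre, or 2–3 mm at the disc, and I did not correct it.
- **Button:** It met its end stop at about 29 N. On release the spring pushed back over about 5–6 mm of travel. A depth reading near the button afterwards gave about 89 mm, against 86–88 mm before, which fits it being back up.
- **After the press:** The selector area in the top picture did not change at all between before and after the press.
- **Other items:** The spool, pliers, screwdriver and tub show no change from the start picture. The fuse differs by 14 pixels, and it was still standing in the last close picture before the press.
- **Not confirmed:** The block and rule areas do differ from the start picture. I put this down to the arm and its shadow, since the arm never went near them. The picture viewing limit was used up, so I could not look at the final pictures.
- **Camera disagreement:** The top and wrist cameras disagreed by about 2–5 mm on absolute positions. I centred the fingers on the button by the wrist view.

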